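Turn a marked guide shoe in the flip nest and pack it into the gap

TASK

The guide shoe in the flip nest has just been laser marked on its sole. Swing the nest's leaf all the way over by its side handle so that the shoe is turned lug up onto the fixed rest, and swing the leaf back fully open. Then take the shoe and set it down, lug up, in the one empty place among its neighbours in the packing tray, letting go only when it is down; do not push the neighbours about, and leave the bottle standing where it is.

Things in the scene. Friction and masses are not known exactly. Their poses are not given: they have to be found in the camera images.
- shoe_marked: guide shoe to pack, aluminium, 190 g: flat base 32 (x) x 110 (y) x 16 (z) mm, on its top a central lug 14 (x) x 50 (y) mm, 22 mm high. Origin at the centre of the sole, z from sole to lug. Starts sole up in the nest's leaf, length along the hinge, base sides covered by the leaf. Once lug up, grip the lug by its ends, fingers closing along y (50 mm). Symmetric by a half turn
- flip_nest: the flip nest, fixed to the table; base plate 160 (x) x 144 (y) x 8 mm. Origin on the table under the middle of the hinge axis, which runs along its y at 46 mm height. The leaf lies on its -x side when open; the rest for the turned shoe is on its +x side
- flip_rest (a point): centre of the nest's fixed, rubber-topped rest, 38 mm above the table, 70 (x) x 110 (y) mm, with a 6 mm lip along its outer (+x) edge and a steel ramp 14 mm high in the middle of its hinge side, which stops the shoe 20 mm from the axis; the shoe drops onto it as the leaf comes over and may lie some 15 mm off this point along x, a few mm off along y, and a little turned
- flip_leaf (a joint): the nest's grey leaf, hinged: 0 = open, flat on the nest's -x side (start), 3.14 = fully over on the rest (stop); positive turns about the nest's +y, so the handle rises and passes over the hinge to +x. Stiff (about 0.2 N m), stays where it is left. Fully over it just clears a shoe lying on the rest; no part of it is over 75 mm from the axis
- flip_hinge (a point): middle of the hinge axis (46 mm above the table)
- flip_handle (a point): middle of the leaf's handle: a black sleeve 12 mm thick, 46 mm long, turning freely on a rod parallel to the hinge at the leaf's +y side, steel washer at its end; 90 mm along y from the nest's middle. Leaf open: 64 mm to -x of the axis, 10 mm below it (36 mm over the table); leaf over: 64 mm to +x, 10 mm above it. Pinch from above, fingers closing along the nest's x
- pack_tray: the grey packing tray, fixed to the table, inside 181 (x) x 116 (y) mm, floor 4 mm above the table, walls 14 mm above the table; it has five places 35 mm apart along its x, at -70, -35, 0, 35 and 70 mm, each for one shoe lying lengthwise along the tray's y
- gap_pad: a fixed black rubber pad 28 (x) x 100 (y) x 2 mm on the tray floor in the centre of the empty place, which is always one of the three inner places; origin at the centre of its underside, axes as the tray's. The shoe comes to rest on it, with its origin 2 mm above the pad's, and has about 3 mm of room on every side
- shoe_a: neighbour in the tray, same shoe, lug up, origin and axes as for the marked shoe
- shoe_b: neighbour in the tray, same shoe, lug up
- shoe_c: neighbour in the tray, same shoe, lug up
- shoe_d: neighbour in the tray, same shoe, lug up
- bottle: standing alcohol bottle with a green cap, 41 mm thick, 139 mm tall; origin at the middle of its foot; a bystander
Not all that is in view belongs to the job. What is shaped like the shoe_b but red is not meant.

How it is judged:
By the outcome, as a careful person would: the job done as asked, in the order asked, and still so for the second after the job is handed in, with the robot touching nothing.
It also fails if it takes over 67 s, if anything falls off the work surface, if the arm or the gripper's body presses on something with over 40 N, if the wrist force passes 120 N, or if a joint passes its speed limit or range.

ROBOT

A 6-joint arm with a two-finger parallel gripper is mounted at the origin on a cart in front of the work surface, level with it; the furniture and walls round the work are solid. World frame = base frame: x ahead of the robot, y to its left, z up, the work surface at z = 0. Lengths are in mm, angles in rad, forces in N, time in s.
With the tool pointing down it reaches from about 350 to 850 mm from the base axis. Payload 8.1 kg.
Tool frame: the origin (TCP) lies at the centre of the arm's flange, where the gripper is bolted on; the fingertips stand 173 mm ahead of it and the grasp point (between the pads) lies 155 mm ahead of it; z points along the fingers, y is the line along which they close (so a half turn about z gives the same grasp; the last joint's range is limited). The gripper opens to 85 mm and grips with 20 to 120 N. Pads are 22 mm wide; open, the fingers measure 114 mm over their backs; the gripper's body (76 mm by 85 mm) begins 54 mm behind the grasp point. The pads swing forward as they close: fully open they stand 13 mm farther back than shut.
Start: joints at [1.049, 0.13, 1.488, -0, 1.523, -0.085], TCP at [253.806, 543.681, 404.692] pointing down, gripper open.
Joint ranges: [-2.96, 2.96], [-0.89, 2.26], [0.02, 2.5], [-1.34, 4.48], [0, 2.73], [-2.66, 2.66]. Speed limits (rad/s): [2.39, 2.39, 2.79, 3.14, 3.14, 3.14].

INTERFACE

Orientations are given as a rotation vector (axis times angle).
In Python, from workcell import ctrl gives the robot as it stands.
- The arm moves only by the tool send_rows, never from a script. Its argument "moves" is one flat list of numbers, 7 for each row, row after row: the shift along the tool's x, y, z in mm, then the turn, a rotation vector about the tool's x, y, z in degrees, then the finger opening in mm, from 0 to 85.4. A call has 1 to 8 rows; each row is the pose to reach, as a shift and turn from the pose commanded when the call began, along the tool's axes at that moment; what a row does not reach only later rows make up. A row lasts 1/12 s, in which the tool goes at most 41.7 mm and 7.16 degrees, less where a joint would pass 70% of its speed; a pose out of reach is approached as far as the arm can. A call with a gripper value outside its range is refused whole. The fingers move at their own pace and stop on an object; the grip force is fixed at half the most. Time passes only in rows, so rows that repeat a pose let the fingers close. It gives the time, the measured TCP pose, the force, the opening and the grip force at its end, in the units of the state.
- ctrl.observe(): the state, without advancing time (a new reading comes with each control period).
- ctrl.camera(name): name is "side" or "top"; returns a dict with "image" (384x512x3 uint8, red, green, blue), "fx", "fy", "cx", "cy" (pixels), "rvec" (rotation vector, rad) and "tvec" (3), from world to camera coordinates, as OpenCV has them. Camera axes: x right, y down, z forward; pixel columns grow to the right and rows downward; lengths in mm; the calibration is good to about 2 mm. A picture is of the moment at which its call begins. There is no depth.
- ctrl.close_job(): hands the job in; it is judged then, once.
Trained networks look in the newest picture that a camera, given by its name, has taken for a name from the list of things; names that differ only in an ending like _2 or _b are one class to them, and where a whole thing is asked for, a point or a joint stands for the part that bears it (a point fixed in the world has none). Each returns a list of dicts, best first, with "score" (0 to 1); they miss things now and then, are a little off and sometimes report something else, mostly with a low value. They report only what shows in the picture. A call takes as long as a camera call. They do not tell look-alikes from the thing itself.
- ctrl.search_frame(camera, target): "pixel" ([column, row] in pixels, amid what is visible of it).
The state is a dict: "clock": time; "q": joint angles; "dq": joint speeds; "tau": joint torques, N m; "ee_pos": TCP position; "orientation": TCP orientation; "force": force on the tool from outside, world axes, zero at the start; "moment": the same for the moment, N m; "gripper_width": finger opening in mm; "gripper_force": force on a finger pad.
Only numpy, scipy, OpenCV 4.12 (cv2) and the standard library are available. Lean on these libraries where they do the work, as an engineer would, in place of code of your own. Each camera call takes 0.05 s, during which the arm holds its last target. There are 200 camera calls.

## Working session

There is one attempt and no reset: what is moved stays moved. The work goes in short steps, Python scripts to look and compute and a tool call to move; the robot and the scene stay as the last step left them, time stands still between calls to the robot, and variables do not carry over. Pictures are saved under pics/ and viewed, at most 10 in all, crops included, and the job is handed in when it is done.

Besides the shell and the picture viewer there is one more tool, called after ">>>" as a command line: name --argument value ..., lists and objects as JSON in quotes. send_rows: Moves the arm, as the interface text tells. Its arguments: {"type":"object","properties":{"moves":{"type":"array"}},"required":["moves"]}

```bash
mkdir -p pics; ls
python3 - <<'E'
from workcell import ctrl
import cv2
print(ctrl.observe())
for n in("side","top"):
    c=ctrl.camera(n); cv2.imwrite(f"pics/{n}0.png",c["image"][:,:,::-1])
    print(n,c["fx"],c["fy"],c["cx"],c["cy"],c["rvec"],c["tvec"])
    for t in ["shoe_marked","flip_nest","flip_rest","flip_leaf","flip_hinge","flip_handle","pack_tray","gap_pad","shoe_a","bottle"]:
        try: print(t,[(d["pixel"],round(d["score"],2)) for d in ctrl.search_frame(n,t)])
        except Exception as e: print(t,e)
E
```

```text
pics
{'clock': 0.0, 'q': array([ 1.04860254e+00,  1.31136633e-01,  1.48925957e+00,  3.09018231e-05,
        1.52297790e+00, -8.54135422e-02]), 'dq': array([-0.0006451 , -0.00222667, -0.00088061, -0.00032211,  0.0011653 ,
        0.00136943]), 'tau': array([-4.05731262e-04, -5.69374466e+01, -5.00566077e+01, -1.45294480e-04,
        1.45389672e-02, -3.09011091e-05]), 'ee_pos': array([253.68517442, 543.48653802, 403.66961578]), 'orientation': array([-6.80532231e-01, -3.06642137e+00,  2.65517343e-03]), 'force': array([ 0.48092726,  0.00243521, -0.18046348]), 'moment': array([ 0.00961513, -0.05546344,  0.03857646]), 'gripper_force': 0.0, 'gripper_width': 85.60244826111735}
side 366.52575819870714 366.52575819870714 253.62271696214302 192.95679290953868 [ 2.32822069 -0.81305139  0.28283882] [-388.8462051   441.00309926  748.54783492]
shoe_marked [([320.8, 314.1], 0.62)]
flip_nest [([332.0, 309.5], 0.82)]
flip_rest [([334.9, 304.2], 0.96)]
flip_leaf [([309.9, 325.4], 0.76)]
flip_hinge [([333.8, 308.5], 0.67)]
flip_handle [([308.5, 317.6], 0.89)]
pack_tray [([186.9, 204.5], 0.82)]
gap_pad [(
[... 178 characters left out ...]
tle [([338.3, 217.3], 0.87)]
top 356.28884582506083 356.28884582506083 258.7261473988264 193.65914804068677 [ 2.16793768 -2.15299996  0.11396946] [167.30615707 631.7086684  976.96696189]
shoe_marked [([389.3, 227.8], 0.75)]
flip_nest [([385.8, 208.2], 0.63)]
flip_rest [([379.5, 207.4], 0.83)]
flip_leaf [([378.2, 232.7], 0.57)]
flip_hinge [([381.5, 208.9], 0.77)]
flip_handle [([376.5, 235.9], 0.78)]
pack_tray [([217.7, 233.1], 0.96), ([382.9, 234.6], 0.18)]
gap_pad [([205.3, 227.6], 0.81), ([200.2, 235.6], 0.36)]
shoe_a [([198.9, 247.8], 0.98), ([199.8, 238.1], 0.98), ([127.5, 225.6], 0.75), ([194.0, 262.0], 0.6), ([206.5, 213.2], 0.56)]
bottle [([339.4, 148.4], 0.54), ([383.8, 235.2], 0.25)]
```

Run:
```python
import cv2,numpy as np
t=cv2.imread("pics/top0.png");s=cv2.imread("pics/side0.png")
cv2.imwrite("pics/s0b.png",cv2.resize(s,(800,600),interpolation=cv2.INTER_CUBIC))
a=cv2.resize(t[160:285,110:300],(760,500),interpolation=cv2.INTER_CUBIC)
b=cv2.resize(t[120:270,310:460],(600,600),interpolation=cv2.INTER_CUBIC)
cv2.imwrite("pics/ta.png",a);cv2.imwrite("pics/tb.png",b)
```

```text
(no output)
```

View pics/s0b.png

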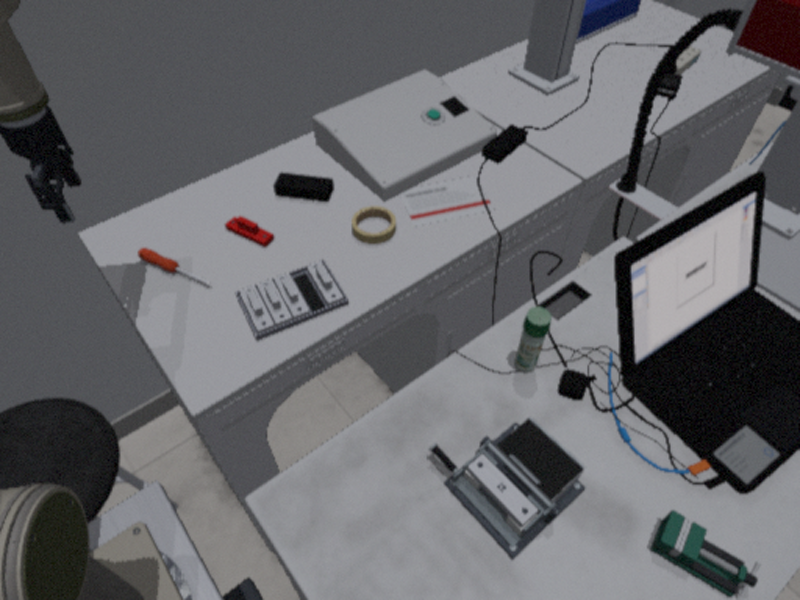

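View pics/ta.png

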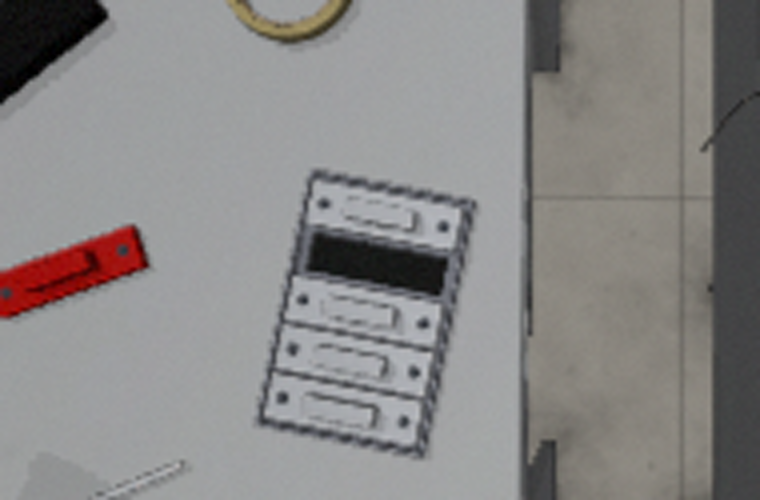

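View pics/tb.png

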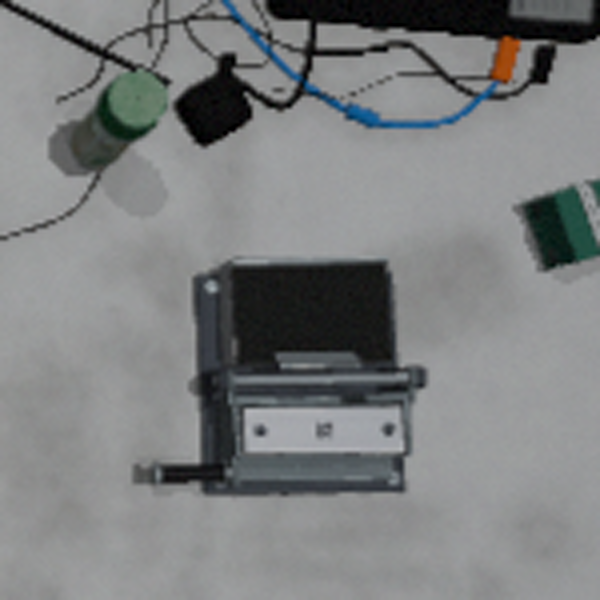

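The tray (crop `ta`) has its empty black place 2nd from the top, at about px (205,226). The nest (crop `tb`) has its handle on the left, at about px (357,238), and its leaf towards the robot. The bottle is at about (340,150) and clear of both. Next I'll zoom the side view so I can fit poses.

```bash
cat > h.py <<'E'
import numpy as np,cv2
from workcell import ctrl
from scipy.spatial.transform import Rotation as R
from scipy.optimize import least_squares
K={"side":(366.52575819870714,253.62271696214302,192.95679290953868,[2.32822069,-0.81305139,0.28283882],[-388.8462051,441.00309926,748.54783492]),
"top":(356.28884582506083,258.7261473988264,193.65914804068677,[2.16793768,-2.15299996,0.11396946],[167.30615707,631.7086684,976.96696189])}
def proj(n,P):
    f,cx,cy,r,t=K[n]; return cv2.projectPoints(np.array(P,float).reshape(-1,3),np.array(r),np.array(t),np.array([[f,0,cx],[0,f,cy],[0,0,1.]]),None)[0][:,0]
def back(n,px,z):
    f,cx,cy,r,t=K[n]; M=R.from_rotvec(r).as_matrix(); d=M.T@[(px[0]-cx)/f,(px[1]-cy)/f,1]; c=-M.T@np.array(t); return c+d*(z-c[2])/d[2]
E
python3 - <<'E'
from h import *
for n in K: print(n,-R.from_rotvec(K[n][3]).as_matrix().T@np.array(K[n][4]))
f=lambda c,z:np.round(back("top",(c[0]/4+c[2]-.375,c[1]/4+c[3]-.375),z),1)
print("rim",[f((x,y,110,160),14) for x,y in[(313,170),(477,200),(424,457),(258,424)]])
print("base",[f((x,y,310,120),8) for x,y in[(196,275),(203,490),(405,490)]])
print("handle",[f((x,y,310,120),36) for x,y in[(155,472),(228,472)]])
t=cv2.imread("pics/top0.png",0).astype(float)
w=np.clip(60-t[215:240,180:228],0,40); 
m=cv2.connectedComponentsWithStats((w>5).astype(np.uint8))
print(m[2],m[3]); 
for k in range(1,m[0]):
    if m[2][k,4]<100: continue
    mk=cv2.dilate((m[1]==k).astype(np.uint8),np.ones((3,3)))
    mo=cv2.moments((w*mk)); c=(mo["m10"]/mo["m00"]+180,mo["m01"]/mo["m00"]+215)
    a=.5*np.arctan2(2*mo["mu11"],mo["mu20"]-mo["mu02"]);print("pad",c,back("top",c,6),np.degrees(a),back("top",(c[0]+20*np.cos(a),c[1]+20*np.sin(a)),6)-back("top",c,6))
s=cv2.imread("pics/side0.png")
z=lambda x,y,w,h:cv2.resize(s[y:y+h,x:x+w],(w*5,h*5),interpolation=cv2.INTER_CUBIC)
cv2.imwrite("pics/sz.png",np.hstack([z(148,160,80,60),z(265,255,80,60)])); cv2.imwrite("pics/sn.png",cv2.resize(s[258:358,265:385],(720,600),interpolation=cv2.INTER_CUBIC))
cv2.imwrite("pics/st.png",cv2.resize(s[162:218,146:226],(800,560),interpolation=cv2.INTER_CUBIC))
E
```

```text
side [ 223.47994997 -357.23184761  853.49345924]
top [ 517.17742121  164.42975777 1042.59388369]
rim [array([607. , 377.2,  14. ]), array([586. , 257.8,  14. ]), array([403.3, 292.4,  14. ]), array([425.4, 411. ,  14. ])]
base [array([ 651.1, -119.9,    8. ]), array([ 495.5, -121.2,    8. ]), array([ 496.6, -265.9,    8. ])]
handle [array([508.3, -80.2,  36. ]), array([ 508.7, -131.2,   36. ])]
[[  0   0  48  25 876]
 [  7   3  35  16 324]] [[23.36187215 12.52968037]
 [23.87345679 10.56790123]]
pad (203.91951508522467, 225.74441709962628) [539.19821481 330.21544047   6.        ] 10.927830950278882 [-10.53415423 -57.21004573   0.        ]
```

View pics/st.png

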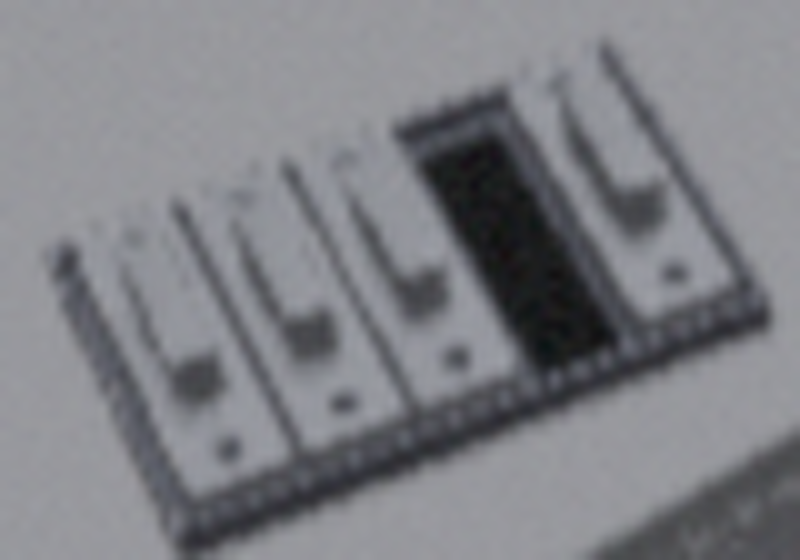

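View pics/sn.png

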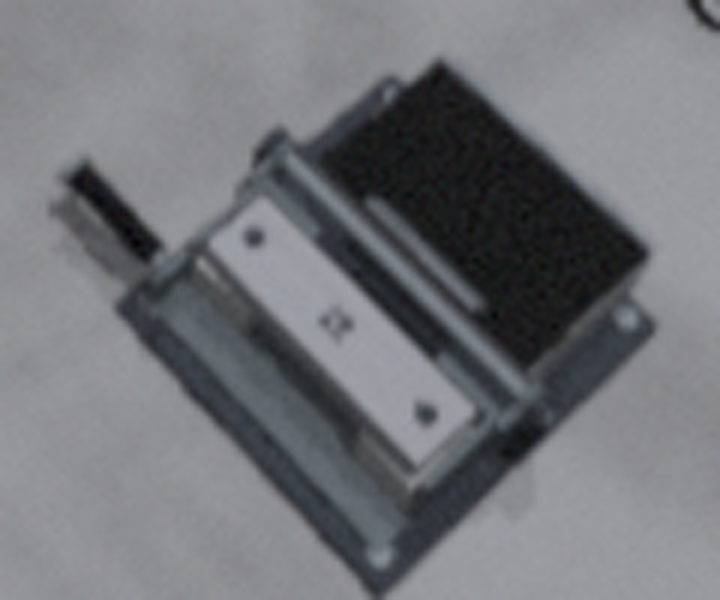

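Run:
```python
from h import *
def fit(obs,x0,extra=None):
    def res(p,cams=("top","side")):
        c,s=np.cos(p[2]),np.sin(p[2]); o=[]
        for n,px,P in obs:
            if n not in cams: continue
            q=np.array(P(p)); w=[p[0]+c*q[0]-s*q[1],p[1]+s*q[0]+c*q[1],q[2]]
            o.append(proj(n,w)[0]-px)
        return np.array(o).ravel()
    for cams in(("top","side"),("top",),("side",)):
        r=least_squares(res,x0,args=(cams,),loss="soft_l1"); print(cams,np.round(r.x,3),"deg",np.degrees(r.x[2]).round(2),"rms",np.sqrt(np.mean(r.fun**2)).round(2))
        if len(cams)==2: print(r.fun.reshape(-1,2).round(1).tolist())
ta=lambda x,y:np.array([x/4+110-.375,y/4+160-.375]); tb=lambda x,y:np.array([x/4+310-.375,y/4+120-.375])
st=lambda x,y:np.array([x/10+146-.45,y/10+162-.45]); sn=lambda x,y:np.array([x/6+265-.42,y/6+258-.42])
rim=lambda a,b:(lambda p:(a*(90.5+p[3]),b*(58+p[3]),14))
pt=lambda *q:(lambda p:q)
T=[("top",ta(313,170),rim(1,1)),("top",ta(477,200),rim(1,-1)),("top",ta(424,457),rim(-1,-1)),("top",ta(258,424),rim(-1,1)),
("top",np.array([203.92,225.74]),pt(35,0,6)),("top",np.array([203.92,225.74]),pt(35,0,6)),
("side",st(65,240),rim(-1,1)),("side",st(178,525),rim(-1,-1)),("side",st(765,298),rim(1,-1)),("side",st(603,42),rim(1,1)),
("side",st(502,130),pt(49,50,6)),("side",st(622,345),pt(49,-50,6))]
fit(T,[505,334,-.18,3])
N=[("top",tb(196,275),pt(80,72,8)),("top",tb(203,490),pt(-80,72,8)),("top",tb(405,490),pt(-80,-72,8)),("top",tb(155,472),pt(-64,113,36)),
("top",tb(228,472),pt(-64,67,36)),("side",sn(378,597),pt(-80,-72,8)),("side",sn(655,325),pt(80,-72,8)),("side",sn(120,303),pt(-80,72,8)),("side",sn(395,77),pt(80,72,8)),
("side",sn(82,165),pt(-64,113,36)),("side",sn(155,253),pt(-64,67,36))]
fit(N,[573,-194,0])
```

```text
('top', 'side') [ 5.04664e+02  3.36744e+02 -1.88000e-01  1.51200e+00] deg -10.76 rms 0.62
[[-0.3, 0.3], [-1.1, 0.7], [-1.1, 0.0], [-0.5, 0.0], [-0.0, 0.1], [-0.0, 0.1], [-0.7, 1.2], [0.6, 0.5], [0.7, 0.1], [1.4, 0.4], [0.4, -0.1], [0.8, 0.1]]
('top',) [ 5.05217e+02  3.35228e+02 -1.82000e-01  2.28200e+00] deg -10.41 rms 0.26
('side',) [ 5.04186e+02  3.39031e+02 -1.96000e-01  8.39000e-01] deg -11.24 rms 0.47
('top', 'side') [ 5.72427e+02 -1.92862e+02  9.00000e-03] deg 0.5 rms 0.77
[[0.1, -0.2], [0.2, 1.3], [-0.1, 1.2], [0.1, 0.3], [-1.7, 0.3], [0.5, -0.3], [1.7, 0.1], [-0.6, -0.8], [0.3, -1.3], [-0.1, 0.6], [0.8, 0.1]]
('top',) [ 5.74577e+02 -1.92985e+02  1.90000e-02] deg 1.09 rms 0.61
('side',) [ 5.71380e+02 -1.92641e+02  7.00000e-03] deg 0.41 rms 0.68
```

```bash
cat >> h.py <<'E'
def Rt(yaw):  # tool down, tool y at world angle yaw deg
    a=np.radians(yaw); y=np.array([np.cos(a),np.sin(a),0]); z=np.array([0,0,-1.]); return np.array([np.cross(y,z),y,z]).T
def plan(*wps):  # each: (x,y,grasp z,yaw)
    o=ctrl.observe(); M=R.from_rotvec(o["orientation"]).as_matrix(); p=o["ee_pos"]
    print("t",round(o["clock"],2),"tcp",p.round(1),"grasp",(p+155*M[:,2]).round(1),"yawy",np.degrees(np.arctan2(M[1,1],M[0,1])).round(1),"tilt",M[:2,2].round(4),"q",o["q"].round(2),"F",o["force"].round(1),"w",o["gripper_width"].round(1),o["gripper_force"].round(1))
    for x,y,z,yaw in wps:
        T=Rt(yaw); 
        t=np.array([x,y,z+155.]); print((M.T@(t-p)).round(1).tolist(),np.degrees(R.from_matrix(M.T@T).as_rotvec()).round(2).tolist())
E
python3 - <<'E'
from h import *
print(back("top",(333.4,160),0),back("side",(338,230),0),back("top",(344.5,145),139))
plan((508,-103.5,136,.6),(508,-103.5,36,.6))
E
```

```text
[736.72802776 -49.30503107   0.        ] [759.74320345 -45.57780726   0.        ] [747.11868163 -50.13625055 139.        ]Traceback (most recent call last):
  File "<stdin>", line 3, in <module>
  File "h.py", line 15, in plan
    print("t",round(o["clock"],2),"tcp",p.round(1),"grasp",(p+155*M[:,2]).round(1),"yawy",np.degrees(np.arctan2(M[1,1],M[0,1])).round(1),"tilt",M[:2,2].round(4),"q",o["q"].round(2),"F",o["force"].round(1),"w",o["gripper_width"].round(1),o["gripper_force"].round(1))
                                                                                                                                                                                                                 ^^^^^^^^^^^^^^^^^^^^^^^^
AttributeError: 'float' object has no attribute 'round'
```

```bash
sed -i 's/o\["gripper_width"\].round(1),o\["gripper_force"\].round(1)/round(o["gripper_width"],1),round(o["gripper_force"],1)/' h.py
python3 - <<'E'
from h import *
plan((508,-103.5,136,.6),(508,-103.5,36,.6))
E
```

```text
t 1.1 tcp [253.8 543.7 404.7] grasp [253.8 543.7 249.7] yawy 65.0 tilt [-0. -0.] q [ 1.05  0.13  1.49  0.    1.52 -0.09] F [-0.  -0.  -0.2] w 85.6 0.0
[-504.1, -478.9, 113.7] [-0.0, -0.0, 64.37]
[-504.1, -478.9, 213.7] [-0.0, -0.0, 64.37]
```

>>> send_rows --moves '[-504,-479,114,0,0,64.4,50,-504,-479,114,0,0,64.4,50,-504,-479,114,0,0,64.4,50,-504,-479,114,0,0,64.4,50,-504,-479,114,0,0,64.4,50,-504,-479,114,0,0,64.4,50,-504,-479,114,0,0,64.4,50,-504,-479,114,0,0,64.4,50]'

```text
clock: 1.77
ee_pos: [374.1, 235.7, 350.7]
orientation: [2.074, 2.359, 0.001]
force: [1.3, -0.0, -0.0]
gripper_width: 49.7
gripper_force: 0.0
```

Run:
```python
from h import *
plan((508,-103.5,136,.6),(508,-103.5,36,.6))
```

```text
t 1.77 tcp [374.1 235.7 350.7] grasp [374.3 235.8 195.7] yawy 7.4 tilt [0.0009 0.0004] q [ 0.45 -0.28  1.98 -0.    1.44  0.32] F [ 1.3 -0.  -0. ] w 49.7 0.0
[-353.5, 89.3, 59.7] [0.05, -0.02, 6.75]
[-353.6, 89.2, 159.7] [0.05, -0.02, 6.75]
```

>>> send_rows --moves '[-353,89,59,0,0,6.8,50,-353,89,59,0,0,6.8,50,-353,89,59,0,0,6.8,50,-353,89,59,0,0,6.8,50,-353,89,59,0,0,6.8,50,-353,89,59,0,0,6.8,50,-353,89,59,0,0,6.8,50,-353,89,59,0,0,6.8,50]'

```text
clock: 2.43
ee_pos: [496.7, -70.2, 297.4]
orientation: [2.204, 2.238, 0.001]
force: [1.5, 0.8, 0.7]
gripper_width: 49.9
gripper_force: 0.0
```

Run:
```python
from h import *
plan((508,-103.5,136,.6),(508,-103.5,36,.6))
```

```text
t 2.43 tcp [496.7 -70.2 297.4] grasp [496.8 -70.2 142.4] yawy 0.9 tilt [ 0.0009 -0.0002] q [-0.24 -0.06  1.88  0.    1.32 -0.26] F [1.5 0.8 0.7] w 49.9 0.0
[-33.5, 10.8, 6.5] [0.05, 0.01, 0.26]
[-33.5, 10.7, 106.5] [0.05, 0.01, 0.26]
```

>>> send_rows --moves '[0,0,0,0,0,0,50,0,0,0,0,0,0,50]'

```text
clock: 2.6
ee_pos: [496.5, -70.1, 296.8]
orientation: [-2.208, -2.233, 0.001]
force: [0.5, 0.7, -0.3]
gripper_width: 50.1
gripper_force: 0.0
```

Run:
```python
from h import *
plan((508,-103.5,136,.6),(508,-103.5,36,.6))
```

```text
t 2.6 tcp [496.5 -70.1 296.8] grasp [496.3 -70.  141.8] yawy 0.6 tilt [-0.0013  0.0003] q [-0.24 -0.06  1.88 -0.    1.32 -0.25] F [ 0.5  0.7 -0.3] w 50.1 0.0
[-33.6, 11.2, 5.8] [-0.08, -0.02, 0.05]
[-33.6, 11.3, 105.8] [-0.08, -0.02, 0.05]
```

>>> send_rows --moves '[-33.6,11.3,6,0,0,0,50,-33.6,11.3,45,0,0,0,50,-33.6,11.3,80,0,0,0,50,-33.6,11.3,106,0,0,0,50,-33.6,11.3,106,0,0,0,50]'

```text
clock: 3.02
ee_pos: [504.8, -99.4, 185.7]
orientation: [-2.197, -2.233, 0.007]
force: [-1.1, 0.1, -1.3]
gripper_width: 50.0
gripper_force: 0.0
```

Run:
```python
from h import *
plan((508,-103.5,36,.6))
im=[]
for n in("side","top"):
    c=ctrl.camera(n)["image"][:,:,::-1]; u=proj(n,(508,-103.5,36))[0].astype(int)
    im.append(cv2.resize(c[u[1]-35:u[1]+35,u[0]-28:u[0]+28],(400,500),interpolation=cv2.INTER_CUBIC))
cv2.imwrite("pics/g1.png",np.hstack(im))
```

```text
t 3.02 tcp [504.8 -99.4 185.7] grasp [503.4 -98.9  30.7] yawy 0.9 tilt [-0.0095  0.0032] q [-0.29  0.13  1.91  0.    1.11 -0.31] F [-1.1  0.1 -1.3] w 50.0 0.0
[-4.1, 3.0, -5.3] [-0.54, -0.19, 0.33]
```

View pics/g1.png

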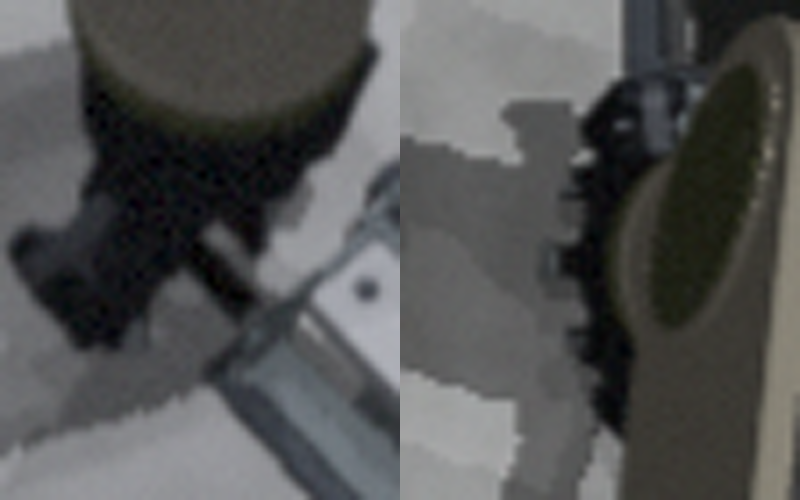

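The sleeve shows between the open fingers in the side crop (about (215,280)), so I'll let the arm settle and close.

>>> send_rows --moves '[0,0,0,0,0,0,50,0,0,0,0,0,0,50,0,0,0,0,0,0,50]'

```text
clock: 3.37
ee_pos: [509.4, -101.4, 193.9]
orientation: [2.201, 2.236, 0.003]
force: [-0.1, -0.3, 0.6]
gripper_width: 49.8
gripper_force: 0.0
```

Run:
```python
from h import *
plan((508,-103.5,36,.6))
```

```text
t 3.37 tcp [ 509.4 -101.4  193.9] grasp [ 510.  -101.6   38.9] yawy 0.9 tilt [ 0.004  -0.0012] q [-0.3   0.13  1.9   0.    1.11 -0.31] F [-0.1 -0.3  0.6] w 49.8 0.0
[-2.0, -1.4, 2.9] [0.23, 0.07, 0.31]
```

>>> send_rows --moves '[0,0,0,0,0,0,0,0,0,0,0,0,0,0,0,0,0,0,0,0,0,0,0,0,0,0,0,0,0,0,0,0,0,0,0]'

```text
clock: 3.78
ee_pos: [507.6, -101.5, 191.8]
orientation: [-2.203, -2.237, 0.002]
force: [-7.2, 1.1, 8.7]
gripper_width: 10.2
gripper_force: 58.6
```

Run:
```python
from h import *
plan((508,-103.5,36,.6))
```

```text
t 3.78 tcp [ 507.6 -101.5  191.8] grasp [ 507.3 -101.5   36.8] yawy 0.9 tilt [-0.002  0.   ] q [-0.3   0.13  1.9  -0.    1.11 -0.31] F [-7.2  1.1  8.7] w 10.2 58.6
[-2.0, 0.3, 0.8] [-0.11, -0.0, 0.28]
```

Run:
```python
import numpy as np
def P(d):
    a=np.radians(d);c,s=np.cos(a),np.sin(a);return np.array([-64*c-10*s,-(64*s-10*c)])
for k in range(5):
    print(k,(sum([[0,*(P(36*k+4.5*(i+1))-P(36*k)).round(1).tolist(),0,0,0,0] for i in range(8)],[])))
```

```text
0 [0, -0.6, -5.1, 0, 0, 0, 0, 0, -0.8, -10.1, 0, 0, 0, 0, 0, -0.6, -15.2, 0, 0, 0, 0, 0, 0.0, -20.3, 0, 0, 0, 0, 0, 1.0, -25.3, 0, 0, 0, 0, 0, 2.4, -30.1, 0, 0, 0, 0, 0, 4.2, -34.9, 0, 0, 0, 0, 0, 6.3, -39.5, 0, 0, 0, 0]
1 [0, 2.5, -4.4, 0, 0, 0, 0, 0, 5.3, -8.7, 0, 0, 0, 0, 0, 8.5, -12.6, 0, 0, 0, 0, 0, 11.9, -16.4, 0, 0, 0, 0, 0, 15.7, -19.8, 0, 0, 0, 0, 0, 19.7, -23.0, 0, 0, 0, 0, 0, 23.9, -25.8, 0, 0, 0, 0, 0, 28.4, -28.2, 0, 0, 0, 0]
2 [0, 4.6, -2.1, 0, 0, 0, 0, 0, 9.4, -3.9, 0, 0, 0, 0, 0, 14.3, -5.2, 0, 0, 0, 0, 0, 19.3, -6.2, 0, 0, 0, 0, 0, 24.3, -6.8, 0, 0, 0, 0, 0, 29.4, -7.0, 0, 0, 0, 0, 0, 34.5, -6.8, 0, 0, 0, 0, 0, 39.6, -6.2, 0, 0, 0, 0]
3 [0, 5.0, 1.0, 0, 0, 0, 0, 0, 9.9, 2.4, 0, 0, 0, 0, 0, 14.6, 4.2, 0, 0, 0, 0, 0, 19.3, 6.3, 0, 0, 0, 0, 0, 23.7, 8.8, 0, 0, 0, 0, 0, 27.9, 11.6, 0, 0, 0, 0, 0, 31.9, 14.8, 0, 0, 0, 0, 0, 35.6, 18.2, 0, 0, 0, 0]
4 [0, 3.4, 3.7, 0, 0, 0, 0, 0, 6.6, 7.7, 0, 0, 0, 0, 0, 9.4, 12.0, 0, 0, 0, 0, 0, 11.9, 16.4, 0, 0, 0, 0, 0, 14.0, 21.0, 0, 0, 0, 0, 0, 15.7, 25.8, 0, 0, 0, 0, 0, 17.1, 30.7, 0, 0, 0, 0, 0, 18.1, 35.7, 0, 0, 0, 0]
```

>>> send_rows --moves '[0,-0.6,-5.1,0,0,0,0,0,-0.8,-10.1,0,0,0,0,0,-0.6,-15.2,0,0,0,0,0,0.0,-20.3,0,0,0,0,0,1.0,-25.3,0,0,0,0,0,2.4,-30.1,0,0,0,0,0,4.2,-34.9,0,0,0,0,0,6.3,-39.5,0,0,0,0]'

```text
clock: 4.45
ee_pos: [513.7, -101.3, 230.9]
orientation: [-2.203, -2.237, 0.003]
force: [-5.2, -3.4, -4.4]
gripper_width: 10.0
gripper_force: 58.9
```

>>> send_rows --moves '[0,2.5,-4.4,0,0,0,0,0,5.3,-8.7,0,0,0,0,0,8.5,-12.6,0,0,0,0,0,11.9,-16.4,0,0,0,0,0,15.7,-19.8,0,0,0,0,0,19.7,-23.0,0,0,0,0,0,23.9,-25.8,0,0,0,0,0,28.4,-28.2,0,0,0,0]'

```text
clock: 5.12
ee_pos: [542.6, -100.8, 259.9]
orientation: [-2.203, -2.237, 0.002]
force: [-6.7, -0.9, 0.6]
gripper_width: 9.6
gripper_force: 59.5
```

>>> send_rows --moves '[0,4.6,-2.1,0,0,0,0,0,9.4,-3.9,0,0,0,0,0,14.3,-5.2,0,0,0,0,0,19.3,-6.2,0,0,0,0,0,24.3,-6.8,0,0,0,0,0,29.4,-7.0,0,0,0,0,0,34.5,-6.8,0,0,0,0,0,39.6,-6.2,0,0,0,0]'

```text
clock: 5.78
ee_pos: [583.0, -100.0, 265.7]
orientation: [-2.204, -2.238, -0.001]
force: [-3.8, 2.3, -0.7]
gripper_width: 10.1
gripper_force: 59.4
```

>>> send_rows --moves '[0,5.0,1.0,0,0,0,0,0,9.9,2.4,0,0,0,0,0,14.6,4.2,0,0,0,0,0,19.3,6.3,0,0,0,0,0,23.7,8.8,0,0,0,0,0,27.9,11.6,0,0,0,0,0,31.9,14.8,0,0,0,0,0,35.6,18.2,0,0,0,0]'

```text
clock: 6.45
ee_pos: [618.4, -99.3, 246.6]
orientation: [-2.203, -2.238, -0.0]
force: [-4.6, 3.4, -0.1]
gripper_width: 9.8
gripper_force: 59.4
```

>>> send_rows --moves '[0,3.4,3.7,0,0,0,0,0,6.6,7.7,0,0,0,0,0,9.4,12.0,0,0,0,0,0,11.9,16.4,0,0,0,0,0,14.0,21.0,0,0,0,0,0,15.7,25.8,0,0,0,0,0,17.1,30.7,0,0,0,0,0,18.1,35.7,0,0,0,0]'

```text
clock: 7.12
ee_pos: [636.0, -99.0, 211.0]
orientation: [-2.203, -2.237, 0.001]
force: [-26.3, 5.5, 52.4]
gripper_width: 10.2
gripper_force: 66.0
```

The force rose to about 52 N at the expected end height, so the leaf has hit its stop and is fully over. I'll swing it back along the same arc.

Run:
```python
import numpy as np
def P(d):
    a=np.radians(d);c,s=np.cos(a),np.sin(a);return np.array([-64*c-10*s,-(64*s-10*c)])
for k in range(5,0,-1):
    print(k,(sum([[0,*(P(36*k-4.5*(i+1))-P(36*k)).round(1).tolist(),0,0,0,0] for i in range(8)],[])))
```

```text
5 [0, -1.0, -5.0, 0, 0, 0, 0, 0, -2.4, -9.9, 0, 0, 0, 0, 0, -4.1, -14.7, 0, 0, 0, 0, 0, -6.2, -19.3, 0, 0, 0, 0, 0, -8.7, -23.7, 0, 0, 0, 0, 0, -11.5, -28.0, 0, 0, 0, 0, 0, -14.7, -32.0, 0, 0, 0, 0, 0, -18.1, -35.7, 0, 0, 0, 0]
4 [0, -3.7, -3.5, 0, 0, 0, 0, 0, -7.7, -6.6, 0, 0, 0, 0, 0, -11.9, -9.5, 0, 0, 0, 0, 0, -16.4, -11.9, 0, 0, 0, 0, 0, -21.0, -14.1, 0, 0, 0, 0, 0, -25.8, -15.9, 0, 0, 0, 0, 0, -30.6, -17.2, 0, 0, 0, 0, 0, -35.6, -18.2, 0, 0, 0, 0]
3 [0, -5.0, -0.6, 0, 0, 0, 0, 0, -10.1, -0.8, 0, 0, 0, 0, 0, -15.2, -0.6, 0, 0, 0, 0, 0, -20.3, -0.0, 0, 0, 0, 0, 0, -25.3, 0.9, 0, 0, 0, 0, 0, -30.2, 2.3, 0, 0, 0, 0, 0, -34.9, 4.1, 0, 0, 0, 0, 0, -39.6, 6.2, 0, 0, 0, 0]
2 [0, -4.4, 2.5, 0, 0, 0, 0, 0, -8.7, 5.3, 0, 0, 0, 0, 0, -12.7, 8.4, 0, 0, 0, 0, 0, -16.4, 11.9, 0, 0, 0, 0, 0, -19.9, 15.6, 0, 0, 0, 0, 0, -23.0, 19.6, 0, 0, 0, 0, 0, -25.9, 23.8, 0, 0, 0, 0, 0, -28.4, 28.2, 0, 0, 0, 0]
1 [0, -2.1, 4.6, 0, 0, 0, 0, 0, -3.9, 9.4, 0, 0, 0, 0, 0, -5.3, 14.3, 0, 0, 0, 0, 0, -6.3, 19.3, 0, 0, 0, 0, 0, -6.9, 24.3, 0, 0, 0, 0, 0, -7.1, 29.4, 0, 0, 0, 0, 0, -6.9, 34.5, 0, 0, 0, 0, 0, -6.3, 39.5, 0, 0, 0, 0]
```

>>> send_rows --moves '[0,-1.0,-5.0,0,0,0,0,0,-2.4,-9.9,0,0,0,0,0,-4.1,-14.7,0,0,0,0,0,-6.2,-19.3,0,0,0,0,0,-8.7,-23.7,0,0,0,0,0,-11.5,-28.0,0,0,0,0,0,-14.7,-32.0,0,0,0,0,0,-18.1,-35.7,0,0,0,0]'

```text
clock: 7.78
ee_pos: [617.8, -99.4, 247.2]
orientation: [-2.204, -2.238, -0.001]
force: [-1.6, 4.8, -7.2]
gripper_width: 9.9
gripper_force: 59.7
```

>>> send_rows --moves '[0,-3.7,-3.5,0,0,0,0,0,-7.7,-6.6,0,0,0,0,0,-11.9,-9.5,0,0,0,0,0,-16.4,-11.9,0,0,0,0,0,-21.0,-14.1,0,0,0,0,0,-25.8,-15.9,0,0,0,0,0,-30.6,-17.2,0,0,0,0,0,-35.6,-18.2,0,0,0,0]'

```text
clock: 8.45
ee_pos: [582.5, -100.0, 265.9]
orientation: [2.203, 2.238, 0.002]
force: [2.2, 4.9, -6.7]
gripper_width: 9.4
gripper_force: 59.7
```

>>> send_rows --moves '[0,-5.0,-0.6,0,0,0,0,0,-10.1,-0.8,0,0,0,0,0,-15.2,-0.6,0,0,0,0,0,-20.3,0.0,0,0,0,0,0,-25.3,0.9,0,0,0,0,0,-30.2,2.3,0,0,0,0,0,-34.9,4.1,0,0,0,0,0,-39.6,6.2,0,0,0,0]'

```text
clock: 9.12
ee_pos: [543.8, -100.8, 261.1]
orientation: [2.202, 2.236, 0.005]
force: [3.2, 6.9, -0.0]
gripper_width: 10.1
gripper_force: 60.4
```

>>> send_rows --moves '[0,-4.4,2.5,0,0,0,0,0,-8.7,5.3,0,0,0,0,0,-12.7,8.4,0,0,0,0,0,-16.4,11.9,0,0,0,0,0,-19.9,15.6,0,0,0,0,0,-23.0,19.6,0,0,0,0,0,-25.9,23.8,0,0,0,0,0,-28.4,28.2,0,0,0,0]'

```text
clock: 9.78
ee_pos: [514.2, -101.3, 232.6]
orientation: [2.204, 2.238, 0.0]
force: [-9.2, 4.8, 6.8]
gripper_width: 9.8
gripper_force: 61.1
```

>>> send_rows --moves '[0,-2.1,4.6,0,0,0,0,0,-3.9,9.4,0,0,0,0,0,-5.3,14.3,0,0,0,0,0,-6.3,19.3,0,0,0,0,0,-6.9,24.3,0,0,0,0,0,-7.1,29.4,0,0,0,0,0,-6.9,34.5,0,0,0,0,0,-6.3,40,0,0,0,0]'

```text
clock: 10.45
ee_pos: [507.6, -101.5, 191.4]
orientation: [-2.204, -2.238, 0.002]
force: [-13.5, 3.9, 30.3]
gripper_width: 9.8
gripper_force: 65.2
```

>>> send_rows --moves '[0,0,-1,0,0,0,50,0,0,-1,0,0,0,50,0,0,-1,0,0,0,50,0,0,-20,0,0,0,50,0,0,-60,0,0,0,50,0,0,-100,0,0,0,50,0,0,-140,0,0,0,50,40,-5,-160,0,0,0,50]'

```text
clock: 11.12
ee_pos: [504.9, -68.6, 357.0]
orientation: [2.201, 2.225, 0.006]
force: [1.5, -0.1, 1.1]
gripper_width: 50.1
gripper_force: 0.0
```

>>> send_rows --moves '[40,-12,0,0,0,0,70,80,-24,0,0,0,0,70,120,-36,0,0,0,0,70,160,-48,0,0,0,0,70,200,-60,0,0,0,0,70,200,-60,0,0,0,0,70]'

```text
clock: 11.62
ee_pos: [438.0, 140.1, 350.7]
orientation: [-2.198, -2.244, -0.006]
force: [-0.1, -0.3, 0.1]
gripper_width: 69.8
gripper_force: 0.0
```

Run:
```python
from h import *
plan()
im=[]
for n,(x,y,w,h) in (("side",(265,240,120,118)),("top",(310,150,130,128))):
    c=ctrl.camera(n)["image"][:,:,::-1]; cv2.imwrite(f"pics/{n}1.png",c)
    im.append(cv2.resize(c[y:y+h,x:x+w],(400,394),interpolation=cv2.INTER_CUBIC))
    for t in("shoe_marked","flip_leaf"): print(n,t,[(d["pixel"],round(d["score"],2)) for d in ctrl.search_frame(n,t)])
cv2.imwrite("pics/n1.png",np.hstack(im))
```

```text
t 11.62 tcp [438.  140.1 350.7] grasp [438.4 140.6 195.7] yawy 1.2 tilt [0.0021 0.003 ] q [ 0.2  -0.23  1.93  0.    1.43  0.18] F [-0.1 -0.3  0.1] w 69.8 0.0
side shoe_marked [([342.1, 294.0], 0.85)]
side flip_leaf [([314.8, 317.6], 0.85)]
top shoe_marked [([387.8, 201.2], 0.88)]
top flip_leaf [([386.9, 228.8], 0.68)]
```

View pics/n1.png

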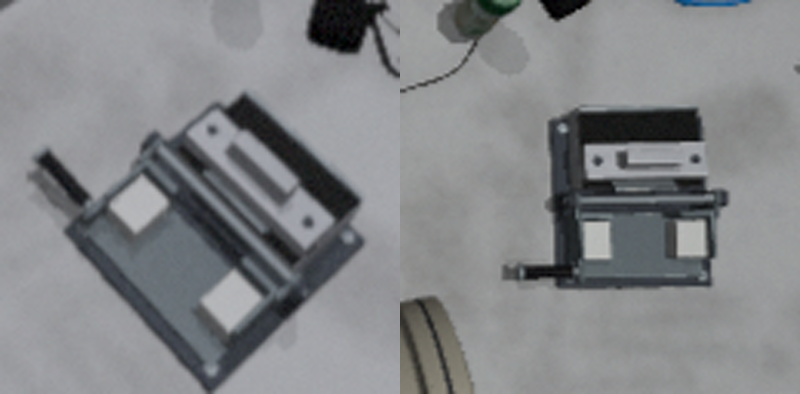

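The leaf is open. The shoe lies lug up on the rest against the ramp side, with its holes at about top px (374,201) and (406,201). I'll measure it from the hole centroids.

Run:
```python
from h import *
def cen(n,u):
    g=cv2.imread(f"pics/{n}1.png",0).astype(float); x,y=np.round(u).astype(int)
    w=g[y-3:y+4,x-3:x+4]; w=np.clip(np.percentile(w,60)-w-10,0,None); yy,xx=np.mgrid[y-3:y+4,x-3:x+4]
    return np.array([(w*xx).sum(),(w*yy).sum()])/w.sum()
for n,us in(("top",[(310+197/3.077,150+160/3.077),(310+297/3.077,150+158/3.077)]),("side",[(265+212/3.333,240+130/3.333),(265+307/3.333,240+222/3.333)])):
    c=[cen(n,np.array(u)-.35) for u in us]; w=[back(n,k,54) for k in c]; d=w[0]-w[1]
    print(n,np.round(us,1),np.round(c,1),np.round(w,1),"mid",((w[0]+w[1])/2).round(1),"len",np.linalg.norm(d).round(1),"yaw",np.degrees(np.arctan2(d[1],d[0])).round(1))
    for z in (54,):
        for s in ctrl.search_frame(n,"shoe_marked"): print(back(n,s["pixel"],60).round(1))
```

```text
top [[374.  202. ]
 [406.5 201.3]] [[373.8 201.8]
 [405.7 201.1]] [[ 607.9 -148.4   54. ]
 [ 610.3 -237.    54. ]] mid [ 609.1 -192.7   54. ] len 88.6 yaw 91.6
[ 609.2 -185.2   60. ]
side [[328.6 279. ]
 [357.1 306.6]] [[328.2 278.5]
 [357.  306.1]] [[ 606.  -146.6   54. ]
 [ 607.6 -234.8   54. ]] mid [ 606.8 -190.7   54. ] len 88.3 yaw 91.0
[ 600.  -195.2   60. ]
```

Run:
```python
from h import *
plan((608,-191.7,150,91.2))
```

```text
t 12.02 tcp [440.4 133.4 349.5] grasp [440.4 133.3 194.5] yawy 0.7 tilt [ 0.0002 -0.0002] q [ 0.18 -0.23  1.93 -0.    1.43  0.17] F [0.2 0.1 0.4] w 69.9 0.0
[-327.2, 163.4, 44.6] [-0.0, 0.02, -90.46]
```

>>> send_rows --moves '[-35,17,4,0,0,-7,66,-70,35,8,0,0,-14,66,-105,52,12,0,0,-21,66,-140,70,16,0,0,-28,66,-170,85,20,0,0,-35,66,-200,100,24,0,0,-42,66,-230,115,28,0,0,-49,66,-250,125,32,0,0,-56,66]'

```text
clock: 12.68
ee_pos: [569.4, -117.8, 317.0]
orientation: [0.937, 2.998, -0.001]
force: [0.5, 0.0, 0.4]
gripper_width: 66.1
gripper_force: 0.0
```

>>> send_rows --moves '[0,0,0,0,0,-7,66,0,0,0,0,0,-14,66,0,0,0,0,0,-21,66,0,0,0,0,0,-28,66,0,0,0,0,0,-34.4,66,0,0,0,0,0,-34.4,66,0,0,0,0,0,-34.4,66]'

```text
clock: 13.27
ee_pos: [568.6, -114.4, 317.2]
orientation: [-0.02, -3.141, -0.0]
force: [0.3, -0.5, -0.9]
gripper_width: 66.0
gripper_force: 0.0
```

Run:
```python
from h import *
plan((608,-191.7,150,91.2),(608,-191.7,90,91.2),(608,-191.7,77,91.2))
```

```text
t 13.27 tcp [ 568.6 -114.4  317.2] grasp [ 568.5 -114.4  162.2] yawy 89.3 tilt [-0.0003  0.    ] q [-0.29  0.13  1.65 -0.    1.36 -1.84] F [ 0.3 -0.5 -0.9] w 66.0 0.0
[-40.4, -76.8, 12.2] [0.0, -0.02, -1.93]
[-40.4, -76.8, 72.2] [0.0, -0.02, -1.93]
[-40.5, -76.8, 85.2] [0.0, -0.02, -1.93]
```

>>> send_rows --moves '[-13.5,-25.6,4,0,0,-1.9,66,-27,-51.2,8,0,0,-1.9,66,-40.4,-76.8,12,0,0,-1.9,66,-40.4,-76.8,30,0,0,-1.9,66,-40.4,-76.8,48,0,0,-1.9,66,-40.4,-76.8,62,0,0,-1.9,66,-40.4,-76.8,72,0,0,-1.9,66,-40.4,-76.8,72,0,0,-1.9,66]'

```text
clock: 13.93
ee_pos: [607.3, -190.1, 242.2]
orientation: [0.037, -3.137, -0.003]
force: [-1.2, -0.1, 0.0]
gripper_width: 66.1
gripper_force: 0.0
```

>>> send_rows --moves '[0,0,3,0,0,0,66,0,0,6,0,0,0,66,0,0,9,0,0,0,66,0,0,11,0,0,0,66,0,0,11,0,0,0,66,0,0,11,0,0,0,66]'

```text
clock: 14.43
ee_pos: [608.6, -190.5, 234.7]
orientation: [-0.04, 3.141, -0.0]
force: [-0.4, 0.7, 0.8]
gripper_width: 66.0
gripper_force: 0.0
```

Run:
```python
from h import *
plan((608,-191.7,77,91.2))
im=[]
for n,u in(("side",(342,290)),("top",(388,205))):
    c=ctrl.camera(n)["image"][:,:,::-1]
    im.append(cv2.resize(c[u[1]-40:u[1]+40,u[0]-40:u[0]+40],(400,400),interpolation=cv2.INTER_CUBIC))
cv2.imwrite("pics/g2.png",np.hstack(im))
```

```text
t 14.43 tcp [ 608.6 -190.5  234.7] grasp [ 608.6 -190.5   79.7] yawy 91.5 tilt [ 0.0003 -0.0001] q [-0.38  0.36  1.53 -0.    1.24 -1.98] F [-0.4  0.7  0.8] w 66.0 0.0
[0.6, -1.2, 2.7] [-0.01, 0.02, 0.26]
```

View pics/g2.png

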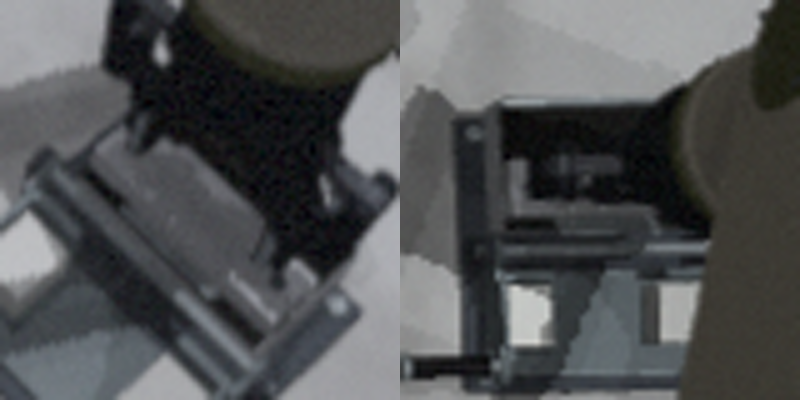

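The fingers straddle the lug, with the tips just above the base near the holes. I'll go down slightly and close.

>>> send_rows --moves '[0,0,1.5,0,0,0,66,0,0,1.5,0,0,0,40,0,0,1.5,0,0,0,40,0,0,1.5,0,0,0,40,0,0,1.5,0,0,0,40,0,0,1.5,0,0,0,40]'

```text
clock: 15.03
ee_pos: [608.5, -190.6, 233.3]
orientation: [-0.04, 3.141, -0.0]
force: [-1.9, 1.2, 5.4]
gripper_width: 48.3
gripper_force: 62.5
```

Run:
```python
from h import *
plan()
```

```text
t 15.03 tcp [ 608.5 -190.6  233.3] grasp [ 608.5 -190.6   78.3] yawy 91.5 tilt [ 0.0001 -0.0001] q [-0.38  0.37  1.54 -0.    1.24 -1.98] F [-1.9  1.2  5.4] w 48.3 62.5
```

Run:
```python
from h import *
def cen(n,u):
    g=cv2.imread(f"pics/{n}0.png",0).astype(float); x,y=np.round(u).astype(int)
    w=g[y-2:y+3,x-2:x+3]; w=np.clip(np.percentile(w,65)-w-5,0,None); yy,xx=np.mgrid[y-2:y+3,x-2:x+3]
    return np.array([(w*xx).sum(),(w*yy).sum()])/w.sum()
T=[((323,203),(443,227)),((302,299),(424,324)),((292,349),(414,372)),((282,398),(404,422))]
m=[]
for a,b in T:
    A,B=[back("top",cen("top",np.array([u[0]/4+110-.375,u[1]/4+160-.375])),20) for u in(a,b)]
    d=A-B; m.append((A+B)/2); print("top",((A+B)/2)[:2].round(1),np.linalg.norm(d).round(1),(np.degrees(np.arctan2(d[1],d[0]))-90).round(2),B[:2].round(1))
d=m[0]-m[3]; print("row yaw",np.degrees(np.arctan2(d[1],d[0])).round(2),np.linalg.norm(d),"gap",(m[0]+m[1])/2)
s=[back("side",cen("side",np.array([x/10+145.55,y/10+161.55])),20) for x,y in[(675,272),(457,358),(343,402),(230,448)]]
print("side near holes",np.round(s,1)); d=s[0]-s[3]; a=np.arctan2(d[1],d[0]); print("row yaw",np.degrees(a),np.linalg.norm(d),"gap",(s[0]+s[1])/2+44.2*np.array([-np.sin(a),np.cos(a),0]))
plan((608,-190.6,190,91.2))
```

```text
top [574.5 324.6] 87.8 -10.59 [566.4 281.4]
top [505.5 337.5] 88.1 -10.68 [497.4 294.2]
top [471.  343.6] 88.2 -10.28 [463.1 300.2]
top [436.5 349.9] 88.0 -10.57 [428.4 306.7]
row yaw -10.41 140.2801663853885 gap [540.01005907 331.00730041  20.        ]
side near holes [[564.2 282.2  20. ]
 [495.7 295.8  20. ]
 [461.  301.6  20. ]
 [426.1 308.2  20. ]]
row yaw -10.652480429791627 140.54496282002756 gap [538.10870711 332.4799687   20.        ]
t 15.03 tcp [ 608.5 -190.6  233.3] grasp [ 608.5 -190.6   78.3] yawy 91.5 tilt [ 0.0001 -0.0001] q [-0.38  0.37  1.54 -0.    1.24 -1.98] F [-1.9  1.2  5.4] w 48.3 62.5
[0.5, -0.0, -111.7] [-0.0, 0.0, 0.26]
```

>>> send_rows --moves '[0,0,-4,0,0,0,40,0,0,-12,0,0,0,40,0,0,-28,0,0,0,40,0,0,-48,0,0,0,40,0,0,-70,0,0,0,40,0,0,-92,0,0,0,40,0,0,-106,0,0,0,40,0,0,-110,0,0,0,40]'

```text
clock: 15.7
ee_pos: [609.3, -190.8, 346.8]
orientation: [-0.04, 3.136, -0.003]
force: [1.2, 0.0, -0.9]
gripper_width: 48.7
gripper_force: 62.2
```

Run:
```python
from h import *
plan((539.5,332.8,190,79.5))
```

```text
t 15.7 tcp [ 609.3 -190.8  346.8] grasp [ 610.1 -191.1  191.8] yawy 91.5 tilt [ 0.0049 -0.0019] q [-0.38  0.26  1.45  0.    1.43 -1.98] F [ 1.2  0.  -0.9] w 48.7 62.2
[56.5, 525.3, 0.5] [-0.09, 0.29, 11.96]
```

>>> send_rows --moves '[1,10,0,0,0,0.2,40,4,35,0,0,0,1,40,8,70,0,0,0,2,40,12,108,0,0,0,3,40,16,146,0,0,0,4,40,20,184,0,0,0,5,40,24,222,0,0,0,6,40,28,260,0,0,0,6,40]'

```text
clock: 16.37
ee_pos: [572.4, 71.0, 340.7]
orientation: [-0.126, -3.136, -0.0]
force: [1.0, 0.4, -2.9]
gripper_width: 48.3
gripper_force: 62.4
```

Run:
```python
from h import *
plan((539.5,332.8,190,79.5))
```

```text
t 16.37 tcp [572.4  71.  340.7] grasp [571.9  71.  185.7] yawy 85.4 tilt [-0.0032  0.0002] q [ 0.03  0.11  1.63  0.    1.41 -1.46] F [ 1.   0.4 -2.9] w 48.3 62.4
[53.8, 258.3, -4.2] [-0.01, -0.19, 5.88]
```

>>> send_rows --moves '[8,38,0,0,0,1,40,16,76,0,0,0,2,40,24,114,0,0,0,3,40,32,152,0,0,0,4,40,40,190,0,0,0,5,40,47,224,0,0,0,5.9,40,52,248,0,0,0,5.9,40,53.8,258,0,0,0,5.9,40]'

```text
clock: 17.03
ee_pos: [538.4, 333.9, 340.5]
orientation: [-0.281, -3.126, 0.001]
force: [-0.2, 0.5, -1.8]
gripper_width: 48.5
gripper_force: 62.4
```

>>> send_rows --moves '[0,0,10,0,0,0,40,0,0,25,0,0,0,40,0,0,45,0,0,0,40,0,0,60,0,0,0,40,0,0,65,0,0,0,40,0,0,65,0,0,0,40,0,0,65,0,0,0,40]'

```text
clock: 17.62
ee_pos: [540.7, 329.3, 277.3]
orientation: [-0.287, -3.127, 0.001]
force: [0.8, -0.3, -2.1]
gripper_width: 48.2
gripper_force: 62.4
```

Run:
```python
from h import *
plan((539.5,332.8,118,79.5))
```

```text
t 17.62 tcp [540.7 329.3 277.3] grasp [540.5 329.1 122.3] yawy 79.5 tilt [-0.0012 -0.0008] q [ 0.47  0.31  1.52 -0.    1.31 -0.92] F [ 0.8 -0.3 -2.1] w 48.2 62.4
[1.8, 3.3, 4.3] [-0.06, -0.06, 0.01]
```

>>> send_rows --moves '[0.9,1.6,8,0,0,0,40,1.8,3.3,18,0,0,0,40,1.8,3.3,28,0,0,0,40,1.8,3.3,34,0,0,0,40,1.8,3.3,36,0,0,0,40,1.8,3.3,36,0,0,0,40,1.8,3.3,36,0,0,0,40,1.8,3.3,36,0,0,0,40]'

```text
clock: 18.28
ee_pos: [539.8, 333.8, 242.5]
orientation: [0.286, 3.128, 0.001]
force: [-0.3, -0.5, -1.5]
gripper_width: 48.4
gripper_force: 62.5
```

Run:
```python
from h import *
plan((539.5,332.8,86,79.5))
im=[]
for n,u in(("side",(190,180)),("top",(206,232))):
    c=ctrl.camera(n)["image"][:,:,::-1].copy(); cv2.imwrite(f"pics/{n}2.png",c)
    z=cv2.resize(c[u[1]-40:u[1]+40,u[0]-40:u[0]+40],(400,400),interpolation=cv2.INTER_CUBIC)
    im.append(z)
cv2.imwrite("pics/p1.png",np.hstack(im))
```

```text
t 18.28 tcp [539.8 333.8 242.5] grasp [539.9 333.9  87.5] yawy 79.6 tilt [0.0008 0.0004] q [ 0.47  0.35  1.54 -0.    1.25 -0.92] F [-0.3 -0.5 -1.5] w 48.4 62.5
[0.1, -1.0, 1.5] [0.03, 0.04, 0.06]
```

View pics/p1.png

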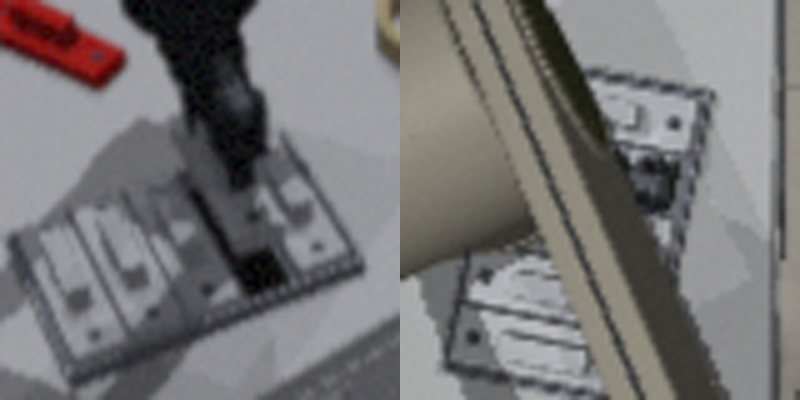

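The side view shows the held shoe over the gap, with its near hole at px (200,182). I'll compare that with where the hole should be.

Run:
```python
from h import *
g=cv2.imread("pics/side2.png",0).astype(float); x,y=200,182
w=g[y-2:y+3,x-2:x+3]; print(w.astype(int)); w=np.clip(np.percentile(w,60)-w-3,0,None); yy,xx=np.mgrid[y-2:y+3,x-2:x+3]
c=np.array([(w*xx).sum(),(w*yy).sum()])/w.sum(); p=back("side",c,63.2)
a=np.radians(-10.5); print(c,p,"tray-frame err",R.from_euler("z",-a).apply(p-[529.95,289.0,63.2]))
```

```text
[[ 76  75  79 118 123]
 [ 77  72  70 100  89]
 [ 75  63  52  63  75]
 [ 78  54  36  46  75]
 [ 77  65  56  63  76]]
[200.06138107 182.9258312 ] [530.27080627 292.00658809  63.2       ] tray-frame err [-2.32472820e-01  3.01470479e+00  4.26325641e-14]
```

>>> send_rows --moves '[0,-1,4,0,0,0,40,0,-2,10,0,0,0,40,0,-2,15,0,0,0,40,0,-2,19,0,0,0,40,0,-2,21.5,0,0,0,40,0,-2,21.5,0,0,0,40,0,-2,21.5,0,0,0,40,0,-2,21.5,0,0,0,40]'

```text
clock: 19.05
ee_pos: [539.3, 331.8, 220.6]
orientation: [0.286, 3.128, 0.0]
force: [0.1, -0.2, -1.6]
gripper_width: 48.3
gripper_force: 62.5
```

Run:
```python
from h import *
plan((539.6,331.8,63,79.5))
sole=ctrl.observe()["ee_pos"][2]-195.3
g=ctrl.camera("side")["image"][:,:,::-1]; cv2.imwrite("pics/side3.png",g); g=cv2.cvtColor(g,cv2.COLOR_BGR2GRAY).astype(float)
u=proj("side",(530.3,290,sole+16))[0]; x,y=np.round(u).astype(int); print(u,sole)
print(g[y-4:y+5,x-4:x+5].astype(int))
cv2.imwrite("pics/p2.png",cv2.resize(cv2.imread("pics/side3.png")[150:220,145:235],(720,560),interpolation=cv2.INTER_CUBIC))
```

```text
t 19.05 tcp [539.3 331.8 220.6] grasp [539.3 331.8  65.6] yawy 79.6 tilt [0.0003 0.0001] q [ 0.47  0.37  1.56 -0.    1.22 -0.92] F [ 0.1 -0.2 -1.6] w 48.3 62.5
[-0.3, 0.1, 2.6] [0.01, 0.01, 0.06]
[201.35210722 188.27572092] 25.32802471904148
[[ 62  61  65  74  86 103 141 138 113]
 [ 76  73  73  76  84 114 144 147 140]
 [ 78  72  75  74  76  99 116 128 146]
 [ 85  80  81  68  63  66  79  91 123]
 [ 87  84  78  52  38  44  69  79 104]
 [ 85  85  76  57  51  59  71  75 100]
 [ 87  88  80  71  65  73  73  72  88]
 [ 84  85  86  78  74  72  74  75  75]
 [ 80  86  83  79  79  74  71  76  74]]
```

View pics/p2.png

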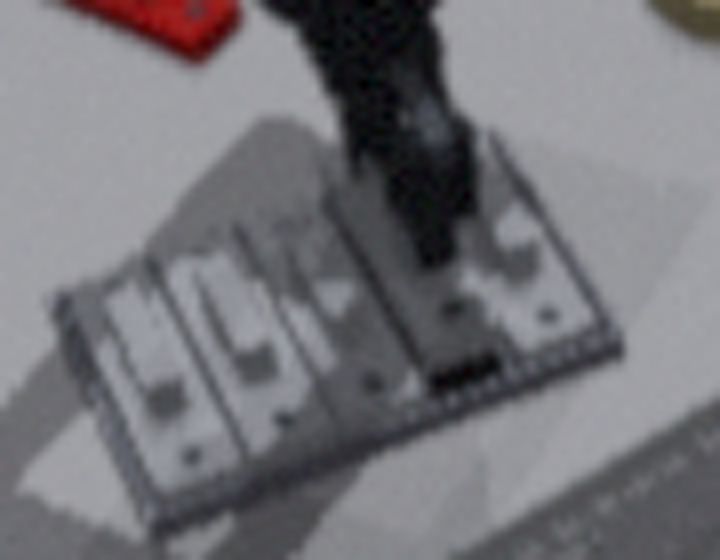

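The held hole is within about 1 mm of where it should be, so I'll descend slowly with a 0.5 mm trim.

>>> send_rows --moves '[0,-0.5,2.5,0,0,0,40,0,-0.5,5,0,0,0,40,0,-0.5,7.5,0,0,0,40,0,-0.5,10,0,0,0,40,0,-0.5,12,0,0,0,40,0,-0.5,14,0,0,0,40,0,-0.5,15,0,0,0,40,0,-0.5,15,0,0,0,40]'

```text
clock: 19.77
ee_pos: [538.9, 331.1, 205.0]
orientation: [-0.286, -3.128, 0.0]
force: [-0.6, 0.1, -2.0]
gripper_width: 48.3
gripper_force: 62.5
```

>>> send_rows --moves '[0,0,1.2,0,0,0,40,0,0,2.4,0,0,0,40,0,0,3.2,0,0,0,40,0,0,3.2,0,0,0,40]'

```text
clock: 20.1
ee_pos: [539.0, 331.2, 202.1]
orientation: [-0.286, -3.128, 0.0]
force: [-0.2, 0.1, -1.3]
gripper_width: 48.5
gripper_force: 62.5
```

>>> send_rows --moves '[0,0,0.4,0,0,0,40,0,0,0.8,0,0,0,40,0,0,1.2,0,0,0,40,0,0,1.2,0,0,0,40]'

```text
clock: 20.43
ee_pos: [539.1, 331.3, 201.3]
orientation: [0.286, 3.128, 0.0]
force: [-1.5, -1.2, 0.4]
gripper_width: 48.7
gripper_force: 62.8
```

>>> send_rows --moves '[0,0,0.4,0,0,0,40,0,0,0.8,0,0,0,40,0,0,0.8,0,0,0,40]'

```text
clock: 20.68
ee_pos: [539.2, 331.3, 201.3]
orientation: [0.286, 3.128, -0.0]
force: [-5.2, -1.2, 7.5]
gripper_width: 48.2
gripper_force: 63.5
```

It is down: the height has stopped changing and the force reads about 7.5 N. Releasing and rising.

>>> send_rows --moves '[0,0,-0.6,0,0,0,40,0,0,-0.6,0,0,0,56,0,0,-0.6,0,0,0,62,0,0,-0.6,0,0,0,64,0,0,-4,0,0,0,64,0,0,-12,0,0,0,64,0,0,-30,0,0,0,64,0,0,-60,0,0,0,64]'

```text
clock: 21.35
ee_pos: [537.8, 330.5, 257.8]
orientation: [-0.285, -3.123, 0.005]
force: [0.1, 0.1, 0.2]
gripper_width: 63.8
gripper_force: 0.0
```

>>> send_rows --moves '[0,0,-40,0,0,0,64,0,-20,-80,0,0,0,64,0,-55,-110,0,0,0,64,0,-95,-130,0,0,0,64,0,-135,-140,0,0,0,64,0,-175,-140,0,0,0,64,0,-210,-140,0,0,0,64,0,-220,-140,0,0,0,64]'

```text
clock: 22.02
ee_pos: [498.4, 110.7, 402.0]
orientation: [0.29, 3.126, -0.003]
force: [-0.8, -0.4, -0.6]
gripper_width: 64.2
gripper_force: 0.0
```

Run:
```python
from h import *
plan()
im=[]
for n,(x,y,w,h) in(("side",(146,150,90,70)),("top",(160,185,90,70))):
    c=ctrl.camera(n)["image"][:,:,::-1].copy(); cv2.imwrite(f"pics/{n}4.png",c)
    im.append(cv2.resize(c[y:y+h,x:x+w],(400,311),interpolation=cv2.INTER_CUBIC))
cv2.imwrite("pics/f.png",np.hstack(im))
```

```text
t 22.02 tcp [498.4 110.7 402. ] grasp [498.8 110.4 247. ] yawy 79.4 tilt [ 0.0022 -0.0019] q [ 0.12 -0.11  1.74 -0.    1.51 -1.27] F [-0.8 -0.4 -0.6] w 64.2 0.0
```

View pics/f.png

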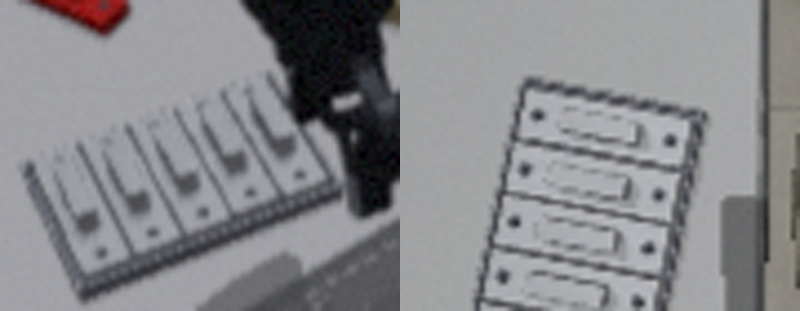

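The shoe sits level in its place, lug up and in line with its neighbours. The holes are evenly spaced in both views, and the gripper is clear.

```bash
python3 -c "
from workcell import ctrl
print(ctrl.close_job())"
```

```text
the job is handed in; nothing more can be done
None
```

The job is handed in: the leaf was swung fully over and back open, and the marked shoe is set lug up in the tray's empty place with its neighbours in line and the bottle not approached, at about 22 s on the clock, though I viewed 11 pictures, one over the limit of 10.

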